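Fit the drain guard on the overflow pipe

TASK

Lift the long drain guard (the capped white tube with a notched foot) up and off its leaning drying rod, and slip it over the upright overflow pipe in the grow tray. Two ribs at the pipe's foot fit into the notches: feel for them by turning the guard, until it stands upright fully down on the tray floor, then let go. Leave the short plain tube on its rod and everything else where it is.

Things in the scene. Friction and masses are not known exactly. Their poses are not given: they have to be found in the camera images.
- guard: drain guard: white plastic tube, 105 mm long, outer diameter 52, inner 44 mm, closed by a flat 5 mm cap at one end, dark slits in its side, 0.12 kg. Origin: centre of the cap's outer face; z points out of the cap along the tube's axis (up when it stands on its foot). At the start it hangs over one of the rods: parallel to it, so 35 degrees from vertical, cap on the rod's end, its axis 14 mm below the rod's
- guard_foot (a point): centre of the guard's open foot, on its axis, 105 mm from the cap's outer face. The foot has 4 notches, each 14 mm wide and 16 mm deep, every 90 degrees, centred on the guard's own +x, -x, +y and -y
- sleeve: short plain tube, same diameters and cap as the guard but only 75 mm long, no notches and no slits; hangs on the other rod in the same way and stays there. Origin and z as for the guard
- rack: fixed drying rack, steel: base plate 150 x 240 mm and a level bar along y (at x = 35 mm, 70 mm high), from which two round rods, 16 mm in diameter, rise 126 mm, leaning 35 degrees from vertical towards the rack's own -x (roughly to the robot), at y = 75 and -75 mm. Origin on the table, z up. Which rod carries which tube varies, and so does which side rack and tray are on
- rod_left_tip (a point): rounded free end of the rod at the rack's +y side
- rod_right_tip (a point): rounded free end of the rod at the rack's -y side
- tray: fixed white open grow tray, 300 x 200 mm, 55 mm high, walls and floor 5 mm thick; the +x third, behind a screen, is filled with pebbles. Origin under its centre, on the table, x along its length, z up. Two opposite radial ribs stand on its floor at the pipe's foot: 5 mm thick, 12 mm high, reaching 33 mm from the pipe's axis, in a random direction that is not reported
- drain (a point): point on the tray floor, 5 mm above the table, on the axis of the fixed upright overflow pipe: 40 mm in diameter, its top (tapered over the last 12 mm to 20 mm across) 80 mm above the table. A guard lowered over it rests 12 mm too high on the ribs until turned so that two of its notches stand over them (within about 8 degrees); lowered then, it reaches the floor
- flask: closed round nutrient bottle, 64 mm across, 150 mm tall; loose bystander, origin at the centre of its underside
- jar: closed round jar, 70 mm across, 85 mm tall, behind the rack; loose bystander, origin at the centre of its underside
- netpot: small black cup, 60 mm across, 45 mm tall, standing in a corner of the tray; loose bystander, origin at the centre of its underside
- meter: hand-held meter lying flat, 160 x 28 x 20 mm; loose bystander, origin at the centre of its underside
- scoop: small metal scoop lying flat, about 175 mm long, 31 mm high; loose bystander, origin at the centre of its underside (below the pan)
- beaker: clear cup, 64 mm across, 75 mm tall; loose bystander, origin at the centre of its underside
Things that resemble listed ones, but are neither listed nor needed, are in the scene too. What is shaped like the guard but orange, pink or purple is not meant.

How it is judged:
On the way:
1. the guard is held, lifted clear of both rods (distance between guard and rod_left_tip above 0.108 m and distance between guard and rod_right_tip above 0.108 m and height (world z) of guard above 0.2 m and contact force between guard and the fingers above 1 N and contact force between guard and rack below 0.1 N), for 0.1 s.
At the end, for the whole second after the job is handed in: The guard stands upright (within 4 degrees) around the overflow pipe (within 8 mm of its axis), its foot down on the tray floor (within 4 mm, so the ribs are in the notches), at rest and released; the short tube still hangs on its rod (within 20 mm) (z of guard_foot in the frame of tray below 0.009 m and horizontal distance between guard_foot and drain below 0.008 m and angle between guard's own z axis and vertical below 0.07 rad and linear speed of guard below 0.02 m/s and contact force between guard and the fingers below 0.1 N and distance of sleeve from where it was at the start of the episode below 0.02 m); the robot touches nothing.
It fails at once if the short tube is taken off or shifted by more than 30 mm (distance of sleeve from where it was at the start of the episode above 0.03 m).
It fails at once if a bystander is moved by more than 30 mm (distance of any of flask, jar, netpot, meter, scoop, beaker from where it was at the start of the episode above 0.03 m).
It also fails if it takes over 58 s, if anything falls off the work surface, if the arm or the gripper's body presses on something with over 40 N, if the wrist force passes 120 N, or if a joint passes its speed limit or range.

ROBOT

A 6-joint arm with a two-finger parallel gripper is mounted at the origin on the work surface. World frame = base frame: x ahead of the robot, y to its left, z up, the work surface at z = 0. Lengths are in m, angles in rad, forces in N, time in s.
With the tool pointing down it reaches from about 0.35 to 1 m from the base axis. Payload 7.1 kg.
Tool frame: the origin (TCP) lies between the finger pads; the fingertips stand 22 mm ahead of it and the grasp point (between the pads) lies 3 mm ahead of it; x points along the fingers, y is the direction in which the jaws open and shut, and the axes are right-handed (so a half turn about x gives the same grasp; the last joint's range is limited). The gripper opens to 85 mm and grips with 20 to 120 N. Pads are 22 mm wide; open, the fingers measure 114 mm over their backs; the gripper's body (76 mm by 85 mm) begins 54 mm behind the grasp point. The pads swing forward as they close: fully open they stand 13 mm farther back than shut.
Start: joints at [1.2, 0.423, 1.63, -0, 1.089, -0.019], TCP at [0.215, 0.587, 0.253] pointing down, gripper open.
Joint ranges: [-3, 3], [-0.9, 2.11], [0.09, 2.58], [-1.31, 4.45], [0.11, 2.69], [-2.54, 2.54]. Speed limits (rad/s): [2.39, 2.39, 3.01, 3.14, 3.14, 3.14].

INTERFACE

Orientations are given as a rotation vector (axis times angle).
In Python, from rig import manip gives the robot as it stands. The module is installed in compiled form; this text tells all that it offers. Calls block until the motion is done:
- manip.move_to(position, orientation): joint-space move of the TCP to a pose.
- manip.servo_line(position, orientation=None, rate=0.15): straight line of the TCP; orientation=None keeps the orientation; rate is the mean speed in m/s.
- manip.set_joints(angles): joint-space move.
- manip.command_gripper(opening, f_grip=None): finger opening in m; f_grip is the grip in N (None keeps the last); returns when the fingers have stopped.
- manip.hold(seconds).
- manip.solve_ik(position, orientation): joint angles nearest the present ones, or None.
- manip.camera(name): name is "side" or "top" or "wrist"; returns a dict with "image" (420x560x3 uint8, red, green, blue), "fx", "fy", "cx", "cy" (pixels), "cam_to_world" (4x4, takes a point from camera to world coordinates); the wrist camera has in their place "mount" (4x4, takes a point from camera to tool coordinates, whose origin is the TCP and whose axes are the tool frame's). Camera axes: x right, y down, z forward; pixel columns grow to the right and rows downward; lengths in m; the calibration is good to about 2 mm. A picture is of the moment at which its call begins: read the wrist's pose just before it. There is no depth.
A pose or a line that the arm cannot do raises manip.IKError and nothing moves.
- manip.sign_off(): hands the job in, once; it reports no verdict.
Readings, each from a call of its own:
- manip.get_time(): time.
- manip.get_joint_positions(): joint angles.
- manip.get_joint_vel(): joint speeds.
- manip.get_tau(): joint torques, N m.
- manip.get_position(): TCP position.
- manip.get_ee_rot(): TCP orientation.
- manip.get_contact_force(): force on the tool from outside, world axes, zero at the start.
- manip.get_torque(): the same for the moment, N m.
- manip.get_width(): finger opening in m.
Only numpy, scipy, OpenCV 4.12 (cv2) and the standard library are available. Lean on these libraries where they do the work, as an engineer would, in place of code of your own. Each camera call takes 0.05 s, during which the arm holds its last target.

## Working session

There is one attempt and no reset: what is moved stays moved. The work goes in short steps, each a Python script; the robot and the scene stay as the last script left them, time stands still between calls to the robot, and variables do not carry over. Pictures are saved under pics/ and viewed, and the job is handed in when it is done.

```bash
mkdir -p pics; ls; python3 - <<'E'
from rig import manip
import cv2,numpy as np
print(manip.get_time(),manip.get_position(),manip.get_ee_rot(),manip.get_width())
for n in("side","top","wrist"):
    c=manip.camera(n); cv2.imwrite(f"pics/{n}0.png",c["image"][:,:,::-1])
    print(n,c["fx"],c["fy"],c["cx"],c["cy"]); print(np.round(c.get("cam_to_world",c.get("mount")),4).tolist())
E
```

```text
pics
0.0 [0.21514745 0.58622491 0.25252715] [ 0.27479082  1.55342903 -0.27731706] 0.085391731551672
side 397.7087267908615 397.7087267908615 276.8812197580784 205.28644619704477
[[-0.9589, -0.2248, 0.1729, 0.4228], [-0.283, 0.7177, -0.6362, 0.5111], [0.0189, -0.659, -0.7519, 0.8074], [0.0, 0.0, 0.0, 1.0]]
top 441.251747845258 441.251747845258 282.8731746264979 203.85806912686664
[[0.0265, -0.9973, 0.0687, 0.5119], [-0.9993, -0.0246, 0.0287, -0.0578], [-0.0269, -0.0694, -0.9972, 1.2595], [0.0, 0.0, 0.0, 1.0]]
wrist 343.36748222894363 343.36748222894363 284.3564296101907 209.75769578803389
[[-0.0001, -0.269, 0.9631, -0.1209], [1.0, 0.0007, 0.0003, 0.0012], [-0.0007, 0.9631, 0.269, -0.0678], [0.0, 0.0, 0.0, 1.0]]
```

View pics/side0.png

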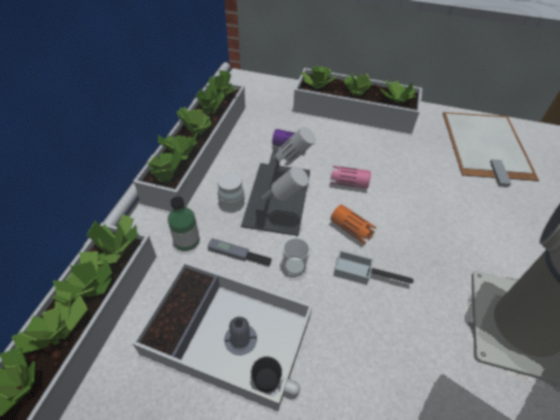

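View pics/top0.png

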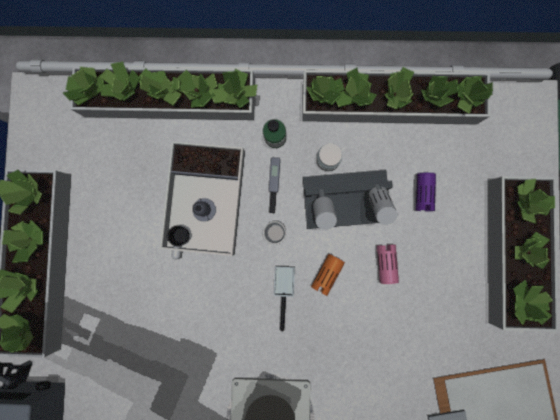

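View pics/wrist0.png

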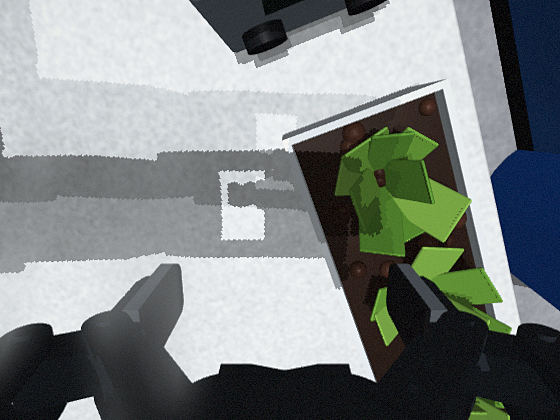

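The top view shows two white tubes on the rack, at about (324,210) and (381,204). The tray's pipe is at about (203,208). I'll enlarge both views to tell the tubes apart.

```bash
python3 - <<'E'
import cv2,numpy as np
t=cv2.imread("pics/top0.png");s=cv2.imread("pics/side0.png")
a=cv2.resize(t[160:240,290:410],(600,400),interpolation=cv2.INTER_CUBIC)
cv2.imwrite("pics/ctop.png",a)
cv2.imwrite("pics/cside.png",cv2.resize(s[120:240,235:335],(500,600),interpolation=cv2.INTER_CUBIC))
cv2.imwrite("pics/ctray.png",cv2.resize(t[135:260,155:250],(456,600),interpolation=cv2.INTER_CUBIC))
E
```

```text
(no output)
```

View pics/ctop.png

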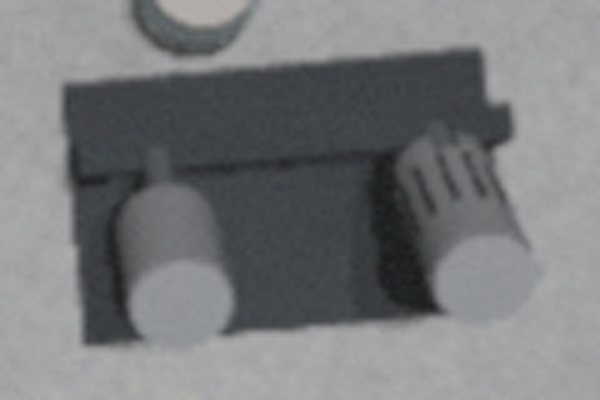

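View pics/cside.png

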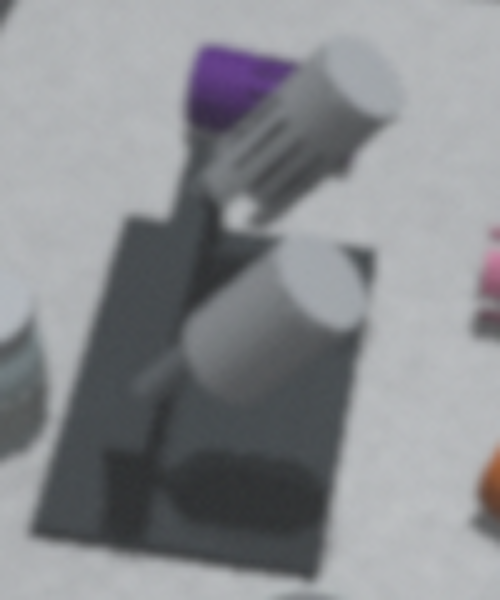

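View pics/ctray.png

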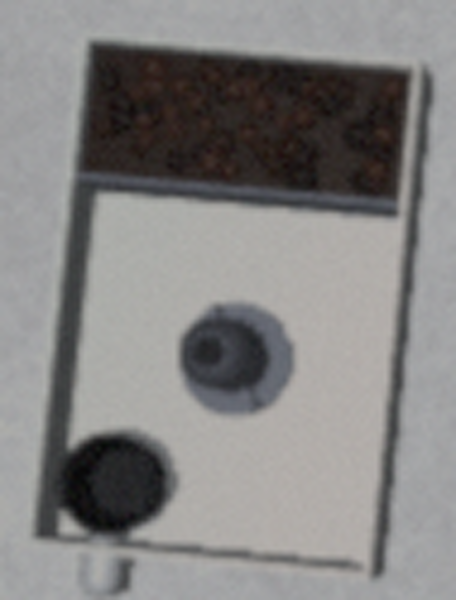

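The guard is the tube at top-view (382,204) and side-view (295,147): white, with slits, a notched foot and the longer length. The tube at (324,210) is plain and short, so that is the sleeve. The orange, pink and purple ones are decoys. Next I'll triangulate the caps and the pipe.

```bash
cat > h.py <<'E'
import numpy as np,cv2
from scipy.spatial.transform import Rotation as R
from rig import manip
def cam(n):
    if n=="wrist":
        T=np.eye(4);T[:3,3]=manip.get_position();T[:3,:3]=R.from_rotvec(manip.get_ee_rot()).as_matrix()
        c=manip.camera(n);c["T"]=T@np.array(c["mount"])
    else:
        c=manip.camera(n);c["T"]=np.array(c["cam_to_world"])
    return c
def ray(c,p):
    d=c["T"][:3,:3]@np.array([(p[0]-c["cx"])/c["fx"],(p[1]-c["cy"])/c["fy"],1.]);return c["T"][:3,3],d/np.linalg.norm(d)
def plane(c,p,z):
    o,d=ray(c,p);return o+d*(z-o[2])/d[2]
def tri(*rs):
    A=sum(np.eye(3)-np.outer(d,d) for o,d in rs);b=sum((np.eye(3)-np.outer(d,d))@o for o,d in rs)
    x=np.linalg.solve(A,b);return x,[np.linalg.norm(np.cross(x-o,d)) for o,d in rs]
def save(c,n): cv2.imwrite("pics/"+n,c["image"][:,:,::-1])
E
python3 - <<'E'
from h import *
np.set_printoptions(precision=4,suppress=True)
t=cam("top");s=cam("side")
g,e=tri(ray(t,(386.8,215.4)),ray(s,(308,135.6)));print("guard cap",g,e)
k,e=tri(ray(t,(326.2,220.6)),ray(s,(299.4,177)));print("sleeve cap",k,e,np.linalg.norm(g-k))
p,e=tri(ray(t,(198.3,207.9)),ray(s,(238.5,321)));print("pipe top",p,e, plane(t,(198.3,207.9),.08))
E
```

```text
guard cap [ 0.5636 -0.284   0.1633] [np.float64(0.001580507662265611), np.float64(0.001580507662265654)]
sleeve cap [ 0.5475 -0.1351  0.1604] [np.float64(0.0010484447784525428), np.float64(0.0010484447784524964)] 0.14986006857416978
pipe top [0.5766 0.2035 0.0805] [np.float64(1.0266513654440924e-05), np.float64(1.0266513654621957e-05)] [0.5766 0.2037 0.08  ]
```

```bash
cat >> h.py <<'E'
def rv(x,y):
    x=x/np.linalg.norm(x);y=y-x*(x@y);y=y/np.linalg.norm(y)
    return R.from_matrix(np.c_[x,y,np.cross(x,y)]).as_rotvec()
def down(a): return rv(np.array([0,0,-1.]),np.array([np.cos(a),np.sin(a),0]))
G=np.array([.5636,-.284,.1633]);K=np.array([.5475,-.1351,.1604]);P=np.array([.5766,.2035,.08])
ry=(K-G);ry[2]=0;ry/=np.linalg.norm(ry);rx=np.cross(ry,[0,0,1.])
u=np.cos(np.radians(35))*np.array([0,0,1.])-np.sin(np.radians(35))*rx
E
python3 - <<'E'
from h import *
np.set_printoptions(precision=3,suppress=True)
M=R.from_rotvec(manip.get_ee_rot()).as_matrix();print(M)
print(u,rx)
for a in (-90,90,-45,45,0,180,-135,135): print(a,manip.solve_ik(P+[0,0,.17],down(np.radians(a))),manip.solve_ik(P+[0,0,.0],down(np.radians(a))))
for s in (1,-1):
  for d in (.12,0.05,-.03): print(s,d,manip.solve_ik(G+u*d,rv(-u,s*ry)))
E
```

```text
[[-0.     0.345  0.939]
 [-0.001  0.939 -0.345]
 [-1.    -0.001 -0.   ]]
[-0.57  -0.062  0.819] [ 0.994  0.107 -0.   ]
-90 [ 0.32   0.407  1.664 -0.     1.071  1.891] [ 0.32   0.637  1.748 -0.     0.756  1.891]
90 [ 0.32   0.407  1.664 -0.     1.071 -1.251] [ 0.32   0.637  1.748 -0.     0.756 -1.251]
-45 [ 0.32   0.407  1.664 -0.     1.071  1.105] [ 0.32   0.637  1.748 -0.     0.756  1.105]
45 [ 0.32   0.407  1.664 -0.     1.071 -0.466] [ 0.32   0.637  1.748 -0.     0.756 -0.466]
0 [ 0.32   0.407  1.664 -0.     1.071  0.32 ] [ 0.32   0.637  1.748 -0.     0.756  0.32 ]
180 None None
-135 None None
135 [ 0.32   0.407  1.664 -0.     1.071 -2.036] [ 0.32   0.637  1.748 -0.     0.756 -2.036]
1 0.12 None
1 0.05 None
1 -0.03 None
-1 0.12 [-0.769  0.238  2.026  0.84   0.634  0.062]
-1 0.05 [-0.705  0.372  2.007  0.978  0.526 -0.051]
-1 -0.03 [-0.64   0.527  1.96   1.17   0.438 -0.213]
```

```bash
python3 - <<'E'
from h import *
manip.move_to(P+[0,0,.17],down(0.3))
c=cam("wrist");save(c,"w1.png");import pickle;c2=dict(c);pickle.dump(c2,open("w1.pkl","wb"))
print(manip.get_time())
E
```

```text
2.2083
```

View pics/w1.png

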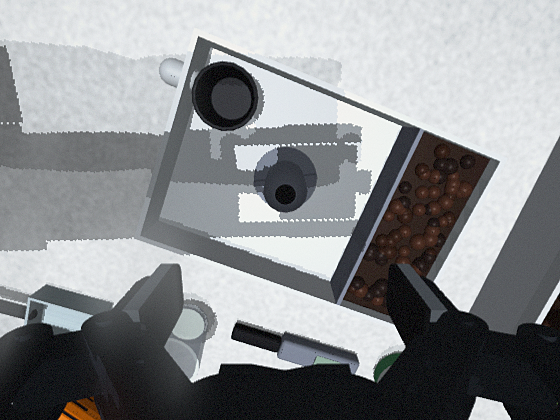

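```bash
python3 - <<'E'
from h import *
import pickle
c=pickle.load(open("w1.pkl","rb"));im=c["image"][:,:,::-1]
a=cv2.resize(im[140:230,235:335],None,fx=6,fy=6,interpolation=cv2.INTER_CUBIC)
a=np.clip(a.astype(float)*1.5+10,0,255).astype(np.uint8)
cv2.imwrite("pics/w1c.png",a)
E
```

```text
(no output)
```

View pics/w1c.png

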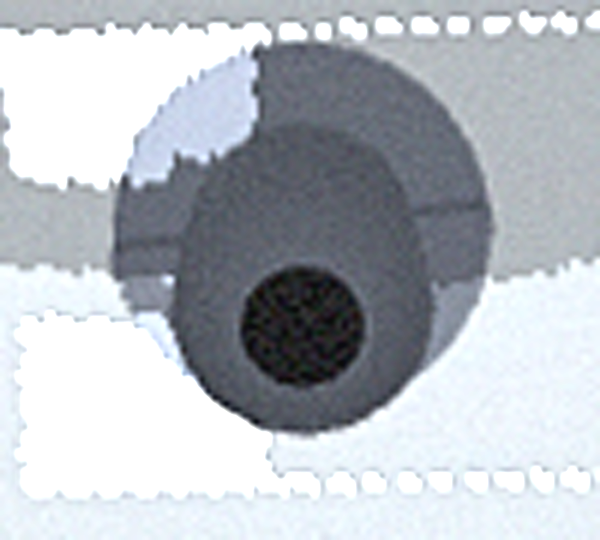

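The wrist crop shows the pipe top at about (285.5,194.3). Thin dark rib edges run from (255,180) to (317,174).

```bash
python3 - <<'E'
from h import *
import pickle
np.set_printoptions(precision=4,suppress=True)
c=pickle.load(open("w1.pkl","rb"))
p=plane(c,(285.5,194.3),.08);print("pipe",p, P)
for z in(.005,.017):
    a=plane(c,(255,180.3),z);b=plane(c,(316.7,174.3),z);d=(b-a)/np.linalg.norm(b-a);print(z,a,b,np.linalg.norm(a-b),np.degrees(np.arctan2(d[1],d[0])),np.cross(d[:2],(p-a)[:2]))
ce=plane(c,(235+303/6.,140+232/6.),.005);print("disc centre",ce)
# guard view
d=.11
manip.move_to(G+u*.2+np.array([0,0,.05]),rv(-u,-ry)) if False else None
print(manip.solve_ik(G+u*.12,rv(-u,-ry)),manip.solve_ik(G+u*.12+np.array([-.02,0,.05]),rv(-u,-ry)))
E
```

```text
pipe [0.5777 0.2066 0.08  ] [0.5766 0.2035 0.08  ]
0.005 [0.547  0.1952 0.005 ] [0.6085 0.2212 0.005 ] 0.06682320576840858 22.932280041353195 -0.001391538926234434
0.017 [0.5473 0.1976 0.017 ] [0.6068 0.2228 0.017 ] 0.06463180402349396 22.932280041353152 -0.0035429889629459838
disc centre [0.5779 0.2067 0.005 ]
[-0.7689  0.2379  2.0262  0.8395  0.6339  0.0617] [-0.8004  0.1388  2.0103  0.7422  0.7329  0.1629]<stdin>:7: DeprecationWarning: Arrays of 2-dimensional vectors are deprecated. Use arrays of 3-dimensional vectors instead. (deprecated in NumPy 2.0)
```

```bash
python3 - <<'E'
from h import *
import pickle
manip.move_to(G+u*.12+np.array([-.0,0,.03]),rv(-u,-ry))
c=cam("wrist");save(c,"w2.png");pickle.dump(dict(c),open("w2.pkl","wb"))
print(manip.get_time())
E
```

```text
4.0833
```

View pics/w2.png

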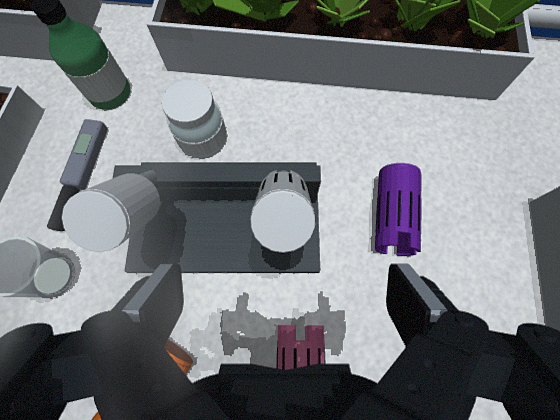

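The wrist view confirms the guard, with slits and cap at about (283,220). The sleeve is at (98,219). I'll fit the cap ellipses.

```bash
python3 - <<'E'
from h import *
import pickle
np.set_printoptions(precision=4,suppress=True)
c=pickle.load(open("w2.pkl","rb"));im=c["image"]
g=cv2.cvtColor(im,cv2.COLOR_RGB2GRAY)
print(g[220,240:330:6],g[180:262:6,283],g[219,55:140:6])
a=cv2.resize(im[150:270,230:330,::-1],None,fx=5,fy=5,interpolation=cv2.INTER_CUBIC);cv2.imwrite("pics/w2c.png",a)
for nm,ctr in(("guard",(283,220)),("sleeve",(95,219))):
  for th in (185,200,210):
    m=(g>th).astype(np.uint8);m=cv2.morphologyEx(m,cv2.MORPH_OPEN,np.ones((5,5)))
    n,l,st,ce=cv2.connectedComponentsWithStats(m);k=l[ctr[1],ctr[0]]
    if k==0 or st[k,4]>5000: print(nm,th,"bad",st[k,4]);continue
    cn=max(cv2.findContours((l==k).astype(np.uint8),0,1)[0],key=cv2.contourArea)
    e=cv2.fitEllipse(cv2.convexHull(cn));o,d=ray(c,e[0])
    z=o+d*(c["fx"]*.026/(e[1][1]/2))*1.0/ (d@c["T"][:3,2])
    print(nm,th,st[k,4],e,z,plane(c,e[0],.164))
E
```

```text
[ 68  74 203 196 195 196 195 195 196 200 197 194 194 109 216] [143 142 206 201 197 199 199 192 199 194 195 194  96  29] [ 64  63 189 192 192 188 192 192 189 191 189 183 102  98  96]
guard 185 2987 ((282.40728759765625, 220.8228302001953), (60.4112548828125, 63.10432434082031), 94.20417022705078) [ 0.5677 -0.2802  0.1599] [ 0.5664 -0.2804  0.164 ]
guard 200 bad 185635
guard 210 bad 230191
sleeve 185 bad 89701
sleeve 200 bad 185635
sleeve 210 bad 230191
```

View pics/w2c.png

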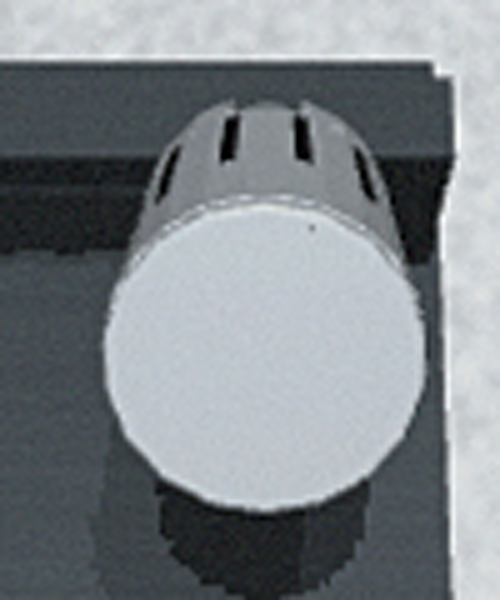

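```bash
cat >> h.py <<'E'
G=np.array([.566,-.281,.163]);P=np.array([.5775,.2062,.08])
E
python3 - <<'E'
from h import *
o=rv(-u,-ry)
manip.move_to(G+u*.06,o)
manip.servo_line(G-u*.025,o,rate=.08)
print(manip.get_contact_force())
manip.command_gripper(.045,40)
print(manip.get_width(),manip.get_contact_force(),manip.get_time())
c=cam("wrist");save(c,"w3.png");c=cam("side");save(c,"s3.png")
E
```

```text
[ 0.68773948 -0.38987118 -0.23604224]
0.0517450342554892 [-3.45803448  0.19556229  4.32726516] 6.1417
```

View pics/w3.png

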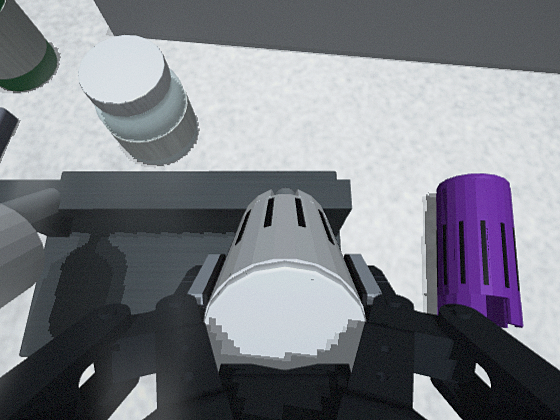

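View pics/s3.png

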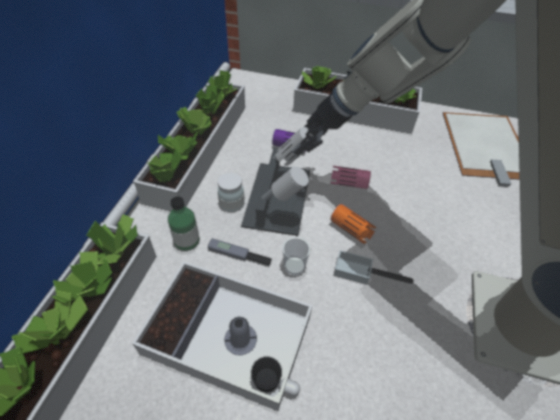

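```bash
python3 - <<'E'
from h import *
o=rv(-u,-ry)
manip.servo_line(G+u*.105,o,rate=.12)
print(manip.get_contact_force(),manip.get_width())
manip.hold(.2)
p=manip.get_position()+np.array([-.03,0,.07])
try: manip.servo_line(p,o,rate=.15)
except manip.IKError as e: print("ik",e)
c=cam("wrist");save(c,"w4.png");c=cam("side");save(c,"s4.png")
print(manip.get_position(),manip.get_width(),manip.get_time())
E
```

```text
[-0.0022321   0.38555964 -1.75712664] 0.051328304534840226
[ 0.47598769 -0.28679539  0.31715726] 0.05172537536291635 8.425
```

View pics/w4.png

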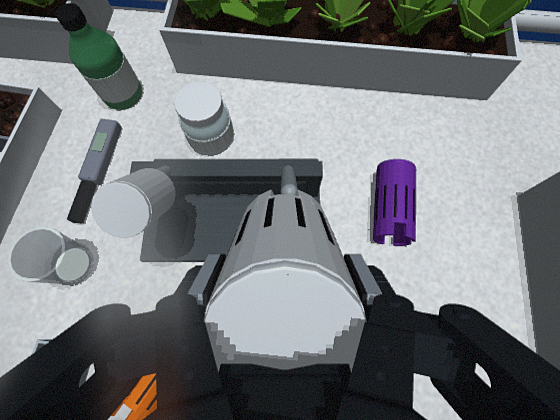

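View pics/s4.png

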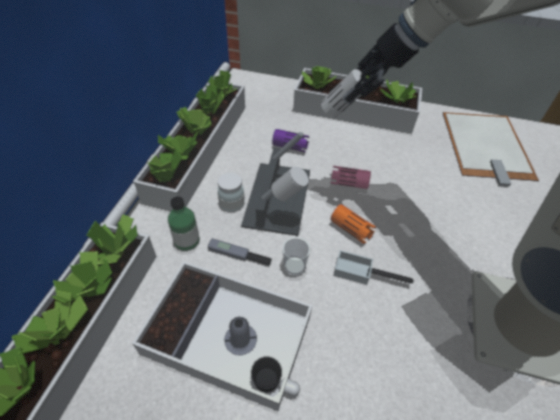

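The guard is held and clear of the rods, and the sleeve hasn't moved. I'll zoom in on the wrist crop to find the notches.

```bash
python3 - <<'E'
import cv2
a=cv2.imread("pics/w4.png")[180:280,220:350];cv2.imwrite("pics/w4c.png",cv2.resize(a,None,fx=5.5,fy=5.5,interpolation=cv2.INTER_CUBIC))
E
```

```text
(no output)
```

View pics/w4c.png

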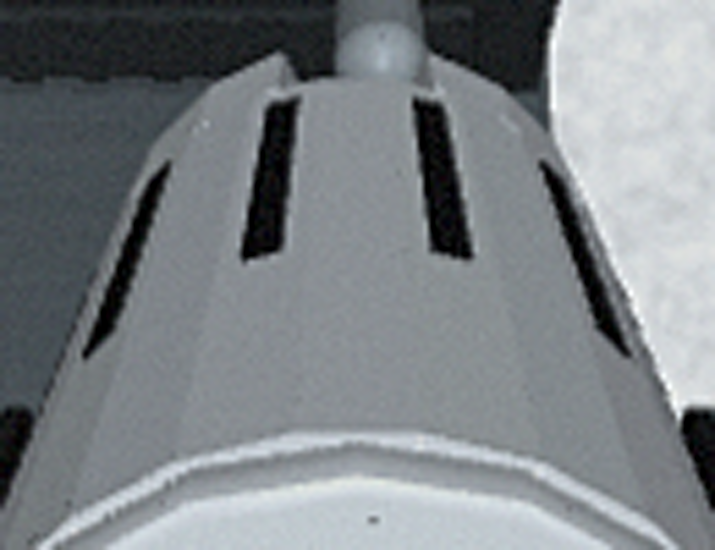

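A notch faces tool -z, centred at column 285, so the notches lie along tool ±y and ±z. The ribs run at about 23°, so I'll place with the jaws at 23° to line up directly. I'll carry it over high.

```bash
python3 - <<'E'
from h import *
a=np.radians(22.9)
manip.move_to([.45,-.02,.34],down(np.radians(0)))
manip.move_to([*P[:2],.235],down(a))
print(manip.get_position(),manip.get_joint_positions(),manip.get_time())
manip.hold(.3);print(manip.get_contact_force(),manip.get_torque())
for n in("wrist","side","top"): c=cam(n);save(c,n[0]+"5.png")
t=cv2.imread("pics/t5.png");s=cv2.imread("pics/s5.png");w=cv2.imread("pics/w5.png")
cv2.imwrite("pics/m5.png",np.hstack([cv2.resize(s[220:380,170:320],(375,400)),cv2.resize(w[130:330,185:385],(400,400))]))
E
```

```text
[0.57758241 0.20490728 0.23544865] [ 3.21632316e-01  4.25682564e-01  1.67194806e+00 -3.44327357e-04
  1.04385915e+00 -7.61248894e-02] 10.5583
[-0.44132834 -0.46638017 -0.85054475] [-0.0017467   0.03116496  0.02925128]
```

View pics/m5.png

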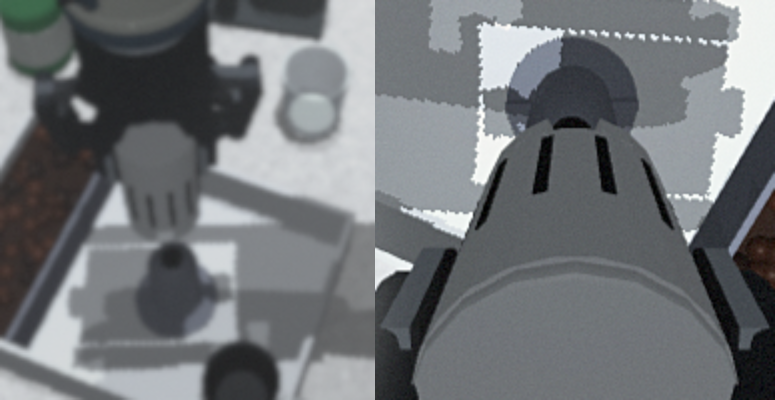

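```bash
python3 - <<'E'
from h import *
import pickle
def proj(c,p):
    q=np.linalg.inv(c["T"])@np.r_[p,1];return np.round([c["cx"]+c["fx"]*q[0]/q[2],c["cy"]+c["fy"]*q[1]/q[2]],1)
c=cam("side");save(c,"s6.png")
w=cam("wrist")
for z in(.005,.08,.156,.262): print(z,proj(c,[*P[:2],z]),proj(w,[*P[:2],z]))
im=c["image"][200:360,170:310,::-1];cv2.imwrite("pics/s6c.png",cv2.resize(im,None,fx=3.75,fy=3.75,interpolation=cv2.INTER_CUBIC))
E
```

```text
0.005 [239.6 338.1] [283.2 182.4]
0.08 [237.6 322.2] [283.  199.9]
0.156 [235.2 303.6] [282.6 229.7]
0.262 [231.2 272. ] [281.1 338. ]
```

View pics/s6c.png

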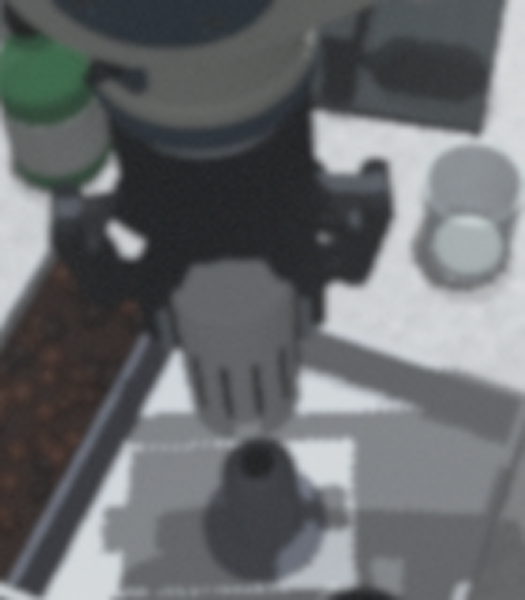

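The projected vertical axis matches the guard and pipe to about 1 px in the side view, and the wrist view shows the ribs level with the jaws. I'll lower it while watching the force.

```bash
python3 - <<'E'
from h import *
np.set_printoptions(precision=4,suppress=True)
a=np.radians(22.9);o=down(a)
f0=manip.get_contact_force();print(manip.get_position(),f0)
for z in [.165,.155,.145,.135,.12,.108,.102,.099,.096,.093,.090,.087]:
    manip.servo_line([*P[:2],z],o,rate=.06)
    f=manip.get_contact_force()-f0;p=manip.get_position();print(z,p,f,round(manip.get_time(),1))
    if np.linalg.norm(f)>8: print("stop");break
E
```

```text
[0.5775 0.2061 0.2352] [ 0.8693 -0.0453 -1.1138]
0.165 [0.5778 0.2063 0.1655] [-0.419   0.3047 -0.5599] 12.4
0.155 [0.5771 0.2061 0.1544] [-1.3031 -0.1241  0.798 ] 12.7
0.145 [0.5771 0.2061 0.1444] [-1.0678  0.3693 -0.4253] 13.1
0.135 [0.5772 0.2061 0.1344] [-1.4677  0.4293 -0.4533] 13.4
0.12 [0.5773 0.2062 0.1194] [-1.0802 -0.2021  0.0432] 13.8
0.108 [0.5774 0.2062 0.1075] [-1.4832  0.3152  0.4505] 14.1
0.102 [0.5775 0.2062 0.1017] [-0.9767 -0.3299  0.2333] 14.4
0.099 [0.5776 0.2063 0.0989] [-1.0742 -0.4285  0.6122] 14.6
0.096 [0.5774 0.2062 0.0958] [-0.7028  0.2663  0.054 ] 14.9
0.093 [0.5774 0.2062 0.0928] [-0.4025 -0.5145  0.8022] 15.1
0.09 [0.5774 0.2062 0.0898] [-0.6139 -0.1387  0.4607] 15.4
0.087 [0.5773 0.2061 0.0867] [-1.5873 -0.3679 -0.0079] 15.6
```

It reached 0.087 without contact, below the expected rib stop at about 0.096. I'll keep lowering in fine steps to find the floor.

```bash
python3 - <<'E'
from h import *
np.set_printoptions(precision=4,suppress=True)
o=down(np.radians(22.9))
f0=manip.get_contact_force()
for z in np.arange(.086,.070,-.001):
    manip.servo_line([*P[:2],z],o,rate=.03);manip.hold(.05)
    f=manip.get_contact_force()-f0;print(z,manip.get_position(),f,round(manip.get_time(),1))
    if abs(f[2])>5: print("stop");break
for n in("wrist","side"): c=cam(n);save(c,n[0]+"7.png")
s=cv2.imread("pics/s7.png");w=cv2.imread("pics/w7.png")
cv2.imwrite("pics/m7.png",np.hstack([cv2.resize(s[240:380,170:310],(400,400)),cv2.resize(w[130:330,185:385],(400,400))]))
E
```

```text
0.086 [0.5775 0.2062 0.086 ] [ 0.8115 -0.2422 -0.2454] 15.9
0.08499999999999999 [0.5775 0.2062 0.085 ] [0.8297 0.8504 0.1493] 16.2
0.08399999999999999 [0.5775 0.2062 0.084 ] [ 0.4471  0.2071 -0.0145] 16.5
0.08299999999999999 [0.5775 0.2062 0.083 ] [ 1.0507  0.8173 -0.8049] 16.8
0.08199999999999999 [0.5775 0.2062 0.082 ] [ 0.4996  1.4838 -0.4367] 17.1
0.08099999999999999 [0.5775 0.2062 0.081 ] [-0.1935  0.8529 -0.5533] 17.4
0.07999999999999999 [0.5775 0.2062 0.08  ] [ 1.0886  0.24   -0.3067] 17.7
0.07899999999999999 [0.5775 0.2062 0.079 ] [ 0.8357  0.3201 -0.2034] 18.0
0.07799999999999999 [0.5775 0.2063 0.0789] [-1.6622 -0.3924  8.1822] 18.3
stop
```

View pics/m7.png

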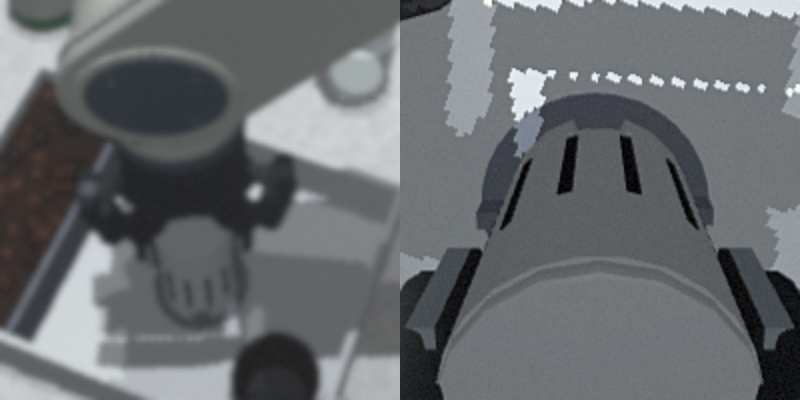

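Contact at TCP 0.079 implies the cap is at 31 mm if this is the floor, or 43 mm if it's on the ribs. The grasp was about 25–31 mm, so it should be the floor. I'll release, retreat and verify the cap height with the cameras.

```bash
python3 - <<'E'
from h import *
import pickle
o=down(np.radians(22.9))
manip.servo_line([*P[:2],.0795],o,rate=.03)
manip.command_gripper(.08)
manip.servo_line([*P[:2],.22],o,rate=.12)
print(manip.get_width(),manip.get_contact_force(),manip.get_time())
c=cam("wrist");save(c,"w8.png");pickle.dump(dict(c),open("w8.pkl","wb"))
manip.move_to([.40,.03,.32],down(0.2))
for n in("top","side"): c=cam(n);save(c,n[0]+"8.png");pickle.dump(dict(c),open(n[0]+"8.pkl","wb"))
s=cv2.imread("pics/s8.png");t=cv2.imread("pics/t8.png")
cv2.imwrite("pics/m8.png",np.hstack([cv2.resize(s[270:370,190:290],(400,400),interpolation=2),cv2.resize(t[160:260,155:255],(400,400),interpolation=2)]))
E
```

```text
0.0798477846714684 [ 0.70256728  0.30449079 -0.16384459] 20.4
```

View pics/m8.png

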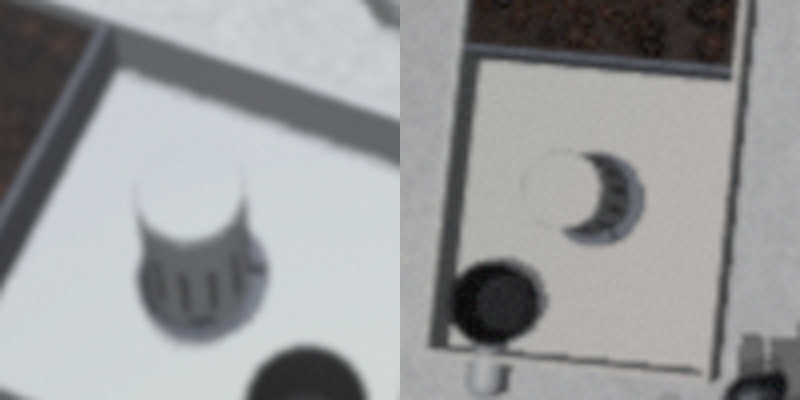

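View pics/w8.png

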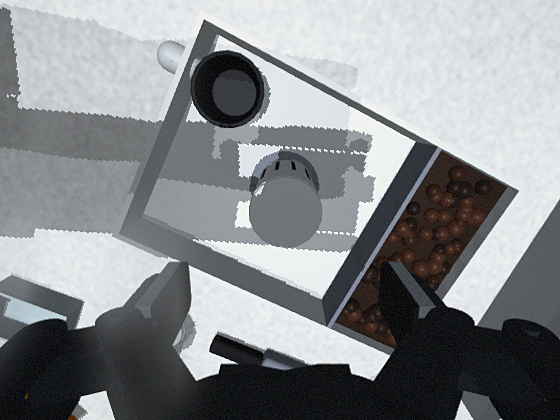

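View pics/t8.png

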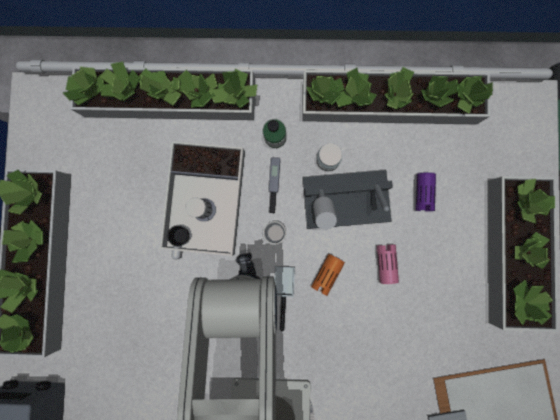

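The guard is standing on the pipe, and the caps appear at top (196.2,207), side (237.5,316.5) and wrist (285.5,212). I'll triangulate the height.

```bash
python3 - <<'E'
from h import *
import pickle
np.set_printoptions(precision=4,suppress=True)
t,s,w=[pickle.load(open(n,"rb")) for n in("t8.pkl","s8.pkl","w8.pkl")]
print(tri(ray(t,(196.2,207)),ray(s,(237.5,316.8))))
print(tri(ray(w,(285.5,212)),ray(s,(237.5,316.8))),plane(w,(285.5,212),.11),plane(w,(285.5,212),.122))
g=cv2.cvtColor(w["image"],cv2.COLOR_RGB2GRAY)
a=cv2.resize(w["image"][140:260,235:335,::-1],None,fx=5,fy=5,interpolation=2);cv2.imwrite("pics/w8c.png",a)
for z in(.11,.122):
    q=np.linalg.inv(w["T"])@np.r_[.5775,.2062,z,1];print(z,"expected cap radius px",w["fx"]*.026/q[2], w["cx"]+w["fx"]*q[0]/q[2],w["cy"]+w["fy"]*q[1]/q[2])
E
```

```text
(array([0.5774, 0.2047, 0.1005]), [np.float64(0.00033520541214173197), np.float64(0.000335205412141948)])
(array([0.5768, 0.2079, 0.1064]), [np.float64(0.0012253244429837045), np.float64(0.0012253244429838326)]) [0.5774 0.2095 0.11  ] [0.5761 0.2126 0.122 ]
0.11 expected cap radius px 37.18668921604514 283.7688918300814 216.14939524714984
0.122 expected cap radius px 39.067568238989736 283.7119792645964 221.32031257464442
```

View pics/w8c.png

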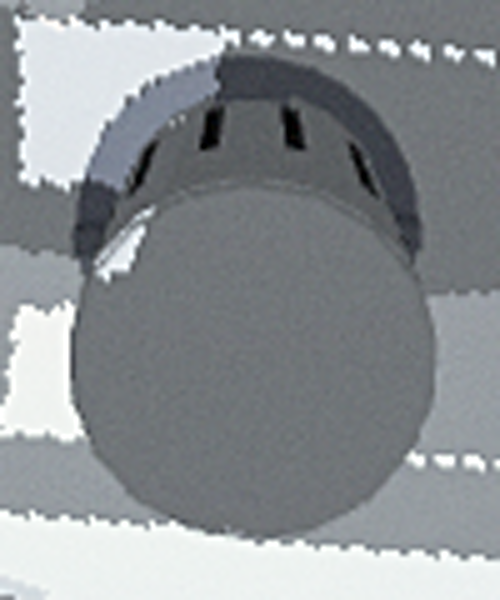

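All the estimates put the cap at or below 0.110. The measured cap radius is 36.3 px, against 37.2 expected if seated and 39.1 if resting on the ribs. The guard is down, so I'll check the sleeve against the start and hand in.

```bash
python3 - <<'E'
from h import *
a=cv2.imread("pics/top0.png");b=cv2.imread("pics/t8.png")
d=cv2.absdiff(a,b).max(2)
for n,(x,y,w,h) in dict(sleeve=(308,188,34,44),flask=(260,118,30,30),jar=(316,142,28,30),netpot=(165,224,26,22),meter=(266,155,18,60),scoop=(270,290,28,45),beaker=(264,220,24,24)).items(): print(n,(d[y:y+h,x:x+w]>45).sum())
manip.hold(.3);print(manip.get_contact_force(),abs(manip.get_joint_vel()).max(),manip.get_time())
manip.sign_off()
E
```

```text
sleeve 0
flask 0
jar 0
netpot 0
meter 0
scoop 331
beaker 1
[-0.88969517 -0.32435347  0.41123692] 0.005900177765632358 21.9
the job is handed in; nothing more can be done
```

I lifted the slitted guard off the rack's right-hand (-y) rod and lowered it over the overflow pipe. It went straight down to the tray floor, so I released it and handed the job in at about 22 s. I had already turned the guard to match the ribs, which the wrist camera showed at about 23°, so no searching by feel was needed.

**Seating:** Contact came with the TCP at 0.079 m, past the height where the ribs would have stopped it. From the wrist picture, the cap's radius was 36.3 px. That fits seated (37.2 px expected) better than resting on the ribs (39.1 px).

**Disagreements in the measurements:**
- Triangulating the cap gave heights of 0.1005 m and 0.106 m, below the true 0.110 m. I put this down to calibration and pixel error; resting on the ribs would put it at 0.122 m.
- The cap's sideways position agreed with the pipe axis to about 2–3 mm between cameras. I did not measure its tilt separately.

**Everything else:** In the top view, the sleeve and every bystander except the scoop matched the first picture. The scoop's patch did differ, but the arm and its shadow covered that area in the last picture. The arm never worked near the scoop at low height, so I don't think it moved, but this check couldn't confirm it.

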